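Fit the grating disc on the food processor

ROBOT

A 6-joint arm with a two-finger parallel gripper is mounted at the origin on a cart in front of the work surface, level with it; the furniture and walls round the work are solid. World frame = base frame: x ahead of the robot, y to its left, z up, the work surface at z = 0. Lengths are in mm, angles in degrees, forces in N, time in s.
With the tool pointing down it reaches from about 300 to 850 mm from the base axis. Payload 4.2 kg.
Tool frame: the origin (TCP) lies midway between the tips of the shut fingers; the grasp point (between the pads) lies 19 mm behind it; z points along the fingers, y is the line along which they close (so a half turn about z gives the same grasp; the last joint's range is limited). The gripper opens to 91 mm and grips with 3 to 60 N. Pads are 32 mm wide; open, the fingers measure 118 mm over their backs; the gripper's body (76 mm by 178 mm) begins 60 mm behind the grasp point.
Start: joints at [73.625, 18.312, 89.639, -0, 72.044, -1.146], TCP at [151.043, 554.823, 213.976] pointing down, gripper open.
Joint ranges: [-177.97, 177.97], [-48.28, 115.42], [12.27, 149.76], [-77.06, 257.06], [2.81, 150.46], [-146.56, 146.56]. Speed limits (degrees/s): [147.25, 147.25, 180, 180, 180, 180].

INTERFACE

Orientations are given as [roll, pitch, yaw] about the fixed x, y, z axes, in that order (R = Rz(yaw) Ry(pitch) Rx(roll)).
In Python, from workcell import env gives the robot as it stands.
- The arm moves only by the shell command python3 -m jog 'ROWS' [FORCE]. ROWS is a JSON object of lists of equal length, an entry for each row: "jaw": the finger opening in mm, from 0 to 91.2; "slide": the shift along the tool's x, y, z in units of 30 mm (1.0 is 30 mm), a list of three; "spin": the turn about the tool's z in units of 8 degrees (1.0 is 8 degrees). In form: {"jaw": [jaw, ...], "slide": [[dx, dy, dz], ...], "spin": [spin, ...]}. A call has 1 to 10 rows; each row shifts and turns the commanded pose from where the row before left it, along the tool's axes as they then stand; what a row does not reach is not made up. A row lasts 1/10 s, in which the tool goes at most 50 mm and 8.59 degrees, less where a joint would pass 70% of its speed; a pose out of reach is approached as far as the arm can. A call is refused whole if a number of a shift passes 1 or a number of a turn 1, either way. A call with a gripper value outside its range is refused whole. The fingers move at their own pace and stop on an object; FORCE is the grip in N (left out, the last holds). Time passes only in rows, so rows that do not move let the fingers close. It gives the time, the measured TCP pose, the force, the opening and the grip force at its end, in the units of the state.
- env.state(): the state, without advancing time (a new reading comes with each control period).
- env.grab_frame(name): name is "side" or "top" or "wrist"; returns the picture (400x640x3 uint8, red, green, blue); there is no depth.
- env.camera_model(name): a dict with "fx", "fy", "cx", "cy" (pixels), "D" ([k1, k2, p1, p2, k3] as OpenCV has them; the pictures are not rectified), "camera_from_world" (4x4, takes a point from world to camera coordinates). Camera axes: x right, y up, looking along -z (the intrinsics and any distortion apply to the point x, -y, -z); pixel columns grow to the right and rows downward; lengths in mm; the calibration is good to about 2 mm. A picture is of the moment at which its call begins: read the wrist's pose just before it. camera_model takes no time and is no camera call; for the wrist camera it gives the pose at the moment of the call.
- env.job_done(): hands the job in; it is judged then, once.
The state is a dict: "time_s": time; "qpos": joint angles; "qvel": joint speeds; "effort": joint torques, N m; "ee_pos": TCP position; "ee_rot": TCP orientation; "force": force on the tool from outside, world axes, zero at the start; "torque": the same for the moment, N m; "gripper_width": finger opening in mm; "gripper_force": force on a finger pad.
Only numpy, scipy, OpenCV 4.12 (cv2) and the standard library are available. Lean on these libraries where they do the work, as an engineer would, in place of code of your own. Each camera call takes 0.05 s, during which the arm holds its last target. There are 200 camera calls.

TASK

Fit the grating disc onto the food processor's drive: set it over the spindle, feel it round until the four studs come through its holes, then push it down past the spring catch until it lies fully home, flat on the drive plate. Go gently: never lean on it while the studs are not in their holes, do not bang it, and leave everything else standing where it is.

Things in the scene. Friction and masses are not known exactly. Their poses are not given: they have to be found in the camera images.
- disc: Round aluminium grating disc, 130 mm diameter, 6 mm thick, 0.16 to 0.24 kg, with an orange arched handle; lies flat on the worktop, handle up. Origin: centre of its underside; z up, x along the handle. Centre bore 16 mm; four through holes of 10 mm on a 30 mm radius, at 45, 135, 225 and 315 degrees from its x axis (so it fits at every quarter turn).
- disc_handle (a point): Middle of the handle bar's top, 52 mm above the disc's underside, over its centre; axes as the disc's. The bar is straight and level along the disc's x: 96 mm long, 12 mm wide (y), 16 mm tall, open beneath (36 mm above the disc's underside); its two legs stand at x = +-43 mm. Take it across its width at the middle.
- motor_base: White round motor base of a food processor, 156 mm diameter, 60 mm high, fixed on the worktop (z = 0), grey control panel at its -x side. Origin: centre of its underside, on the spindle's axis; z up. On top a dark round drive plate (92 mm diameter) that stands at any angle, unrelated to the base's axes and not measured: see the studs, or feel for them. The gearbox holds it (0.8 N m to turn it).
- seat (a point): Centre of the drive plate's upper face, the seat of the disc, 72 mm above the base's underside; axes as the base's. From it rise a steel spindle (14 mm diameter, 30 mm high, tapered over its last 6 mm) and four brass studs (8 mm diameter, 18 mm high, tips tapered to 7 mm) on a 30 mm radius, a quarter turn apart, at the drive plate's unmeasured angle.
- stud_level (a point): Point on the spindle's axis at the height of the stud tips, 18 mm above the seat. A disc that does not match rests here and can be turned, e.g. between fingers not quite closed on the bar. Where the holes match (within about 0.06 rad) it drops 5 to 12 mm by its weight, then no longer turns: its bore meets two sprung shoes at the spindle. 5 to 20 N push it past them home, where it stays.
- tumbler: Bystander: clear drinking glass, 77 mm wide, 89 mm high. Origin: centre of its underside.
- canister: Bystander: white stoneware canister with wooden lid, 98 mm wide, 158 mm high. Origin: centre of its underside.
- jug: Bystander: clear jug with a handle, standing on the hob, 120 x 169 mm, 135 mm high. Origin: centre of its underside.
- spice_d: Bystander: spice jar with a red lid, in the wooden tray at the right, 44 mm wide, 106 mm high. Origin: centre of its underside.
- spice_e: Bystander: spice jar with a yellow lid, in the wooden tray at the right, 45 mm wide, 98 mm high. Origin: centre of its underside.

How it is judged (in metres and radians):
On the way, in this order (a step that is already met when the one before it is completed fails the run):
1. the disc is lifted off the worktop (height (world z) of disc above 0.05 m), for 0.1 s.
2. the disc is set over the spindle, down to the studs (horizontal distance between disc and motor_base below 0.004 m and z of disc in the frame of motor_base below 0.094 m), for 0.1 s.
At the end, for the whole second after the job is handed in: The disc lies at rest and flat (within 0.04 rad) on the seat of the drive plate, its underside at most 2.5 mm above the seat, centred on the spindle within 4 mm, all four studs through its holes (z of disc in the frame of motor_base below 0.0745 m and horizontal distance between disc and motor_base below 0.004 m and angle between disc's own z axis and vertical below 0.04 rad and linear speed of disc below 0.01 m/s); the robot touches nothing.
It fails at once if the disc is pressed or knocked against the motor base, its drive plate or its studs with more than 60 N (the shoes' own grip not counted) (contact force between disc and motor_base above 60 N).
It fails at once if a bystander is pushed more than 30 mm or tipped over (distance of any of tumbler, canister, jug, spice_d, spice_e from where it was at the start of the episode above 0.03 m or angle between any of tumbler, canister, jug, spice_d, spice_e's own z axis and vertical above 0.5 rad).
It also fails if it takes over 64 s, if anything falls off the work surface, if the arm or the gripper's body presses on something with over 40 N, if the wrist force passes 120 N, or if a joint passes its speed limit or range.

## Working session

There is one attempt and no reset: what is moved stays moved. The work goes in short steps, Python scripts to look and compute and a shell command to move; the robot and the scene stay as the last step left them, time stands still between calls to the robot, and variables do not carry over. Pictures are saved under pics/ and viewed, at most 10 in all, crops included, and the job is handed in when it is done.

```bash
mkdir -p pics; ls
python3 - <<'E'
from workcell import env
import cv2
s=env.state(); print(s)
for n in("top","side","wrist"):
    f=env.grab_frame(n); cv2.imwrite(f"pics/{n}0.png",f[:,:,::-1])
    m=env.camera_model(n); print(n,{k:(v if k!="camera_from_world" else [list(map(lambda q:round(q,3),r)) for r in v]) for k,v in m.items()})
E
```

```text
pics
{'time_s': 0.0, 'qpos': array([ 7.36250984e+01,  1.83520791e+01,  8.97070052e+01, -3.32759466e-04,
        7.20447936e+01, -1.14618287e+00]), 'qvel': array([-0.15614156,  0.02843077, -0.02353333, -0.00994281, -0.03594024,
       -0.00112336]), 'effort': array([-4.08451315e-04, -4.12452507e+01, -2.31978267e+01,  7.27127306e-02,
        4.56530973e-02, -1.54406730e-04]), 'ee_pos': array([150.89486227, 554.31213834, 213.11184581]), 'ee_rot': array([-1.79896137e+02, -1.76159952e-03,  1.64771383e+02]), 'force': array([-0.37456336, -0.51947041, -0.21661938]), 'torque': array([-0.00918675,  0.00997548, -0.05085401]), 'gripper_force': 0.0, 'gripper_width': 91.06050876947091}
top {'fx': 442.13089949384283, 'fy': 442.13089949384283, 'cx': 316.7831879352867, 'cy': 199.74091687261514, 'D': array([-0.11899942,  0.        ,  0.        ,  0.        ,  0.        ]), 'camera_from_world': [[np.float64(-0.384), np.float64(-0.923), np.float64(-0.002), np.float64(319.091)], [np.float64(0.833), np.float64(-0.347), np.float64(0.431), np.float64(-478.392)], [np.float64(-0.398), np.float64(0.164), np.fl
[... 461 characters left out ...]
.float64(-97.288)], [np.float64(-0.309), np.float64(0.813), np.float64(0.494), np.float64(-1466.411)], [np.float64(0.0), np.float64(0.0), np.float64(0.0), np.float64(1.0)]]}
wrist {'fx': 282.70939900353846, 'fy': 282.70939900353846, 'cx': 318.03864607196715, 'cy': 199.18926307078814, 'D': array([-0.05040295,  0.        ,  0.        ,  0.        ,  0.        ]), 'camera_from_world': [[np.float64(0.262), np.float64(0.965), np.float64(-0.001), np.float64(-575.479)], [np.float64(-0.937), np.float64(0.254), np.float64(-0.241), np.float64(28.396)], [np.float64(-0.232), np.float64(0.065), np.float64(0.97), np.float64(-391.428)], [np.float64(0.0), np.float64(0.0), np.float64(0.0), np.float64(1.0)]]}
```

View pics/top0.png

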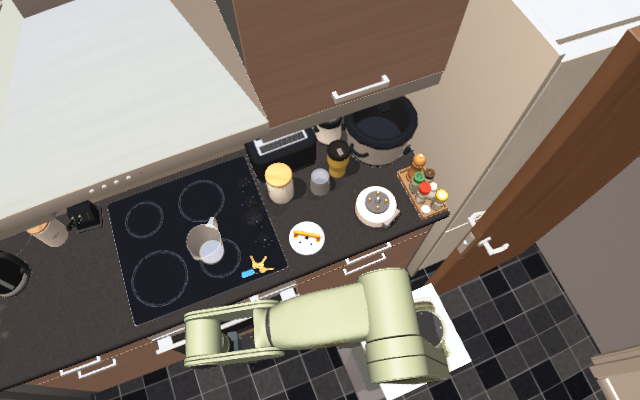

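View pics/wrist0.png

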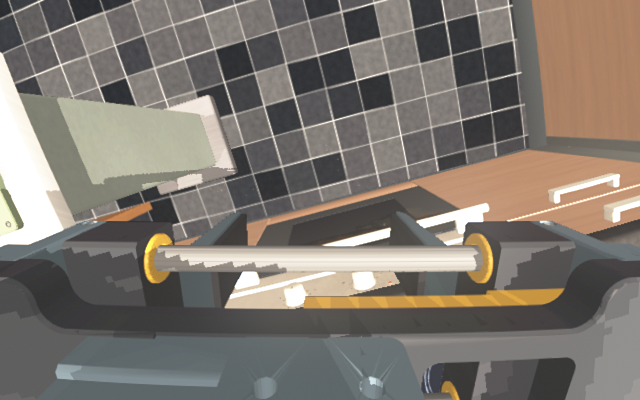

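The top view shows the disc at about (307,238) with its orange handle, and the motor base at about (376,205). The wrist camera sees only floor and cabinet fronts. Next I'll enlarge the crops.

```bash
cat > h.py <<'E'
import numpy as np, cv2
from workcell import env
def cam(n):
    m=env.camera_model(n); return np.array([[m["fx"],0,m["cx"]],[0,m["fy"],m["cy"]],[0,0,1]]),np.array(m["D"]),np.array(m["camera_from_world"])
def unproj(n,uv,z,c=None):
    K,D,T=c or cam(n); p=cv2.undistortPoints(np.array(uv,float).reshape(-1,1,2),K,D)[:,0]
    d=np.c_[p[:,0],-p[:,1],-np.ones(len(p))]@T[:3,:3]; o=-T[:3,:3].T@T[:3,3]
    return o+d*((z-o[2])/d[:,2])[:,None]
def proj(n,P,c=None):
    K,D,T=c or cam(n); q=np.atleast_2d(P)@T[:3,:3].T+T[:3,3]
    return cv2.projectPoints(q*[1,-1,-1],np.zeros(3),np.zeros(3),K,D)[0][:,0]
E
python3 - <<'E'
import cv2,numpy as np
from h import *
a=cv2.imread("pics/top0.png"); b=cv2.imread("pics/side0.png")
t=cv2.resize(a[170:265,275:435],(800,475),interpolation=cv2.INTER_CUBIC); cv2.imwrite("pics/topc.png",t)
cv2.imwrite("pics/side1.png",b)
print(unproj("top",[[307,238]],6),unproj("top",[[307,236]],52),unproj("top",[[376,205]],72))
for P in unproj("top",[[307,238]],6),unproj("top",[[376,205]],72): print(proj("side",P))
E
```

```text
[[478.28635526 185.96558964   6.        ]] [[469.04068682 188.6196779   52.        ]] [[476.74316236 -88.89443416  72.        ]]
[[330.44557361 233.23467618]]
[[357.57661437 173.60313669]]
```

View pics/topc.png

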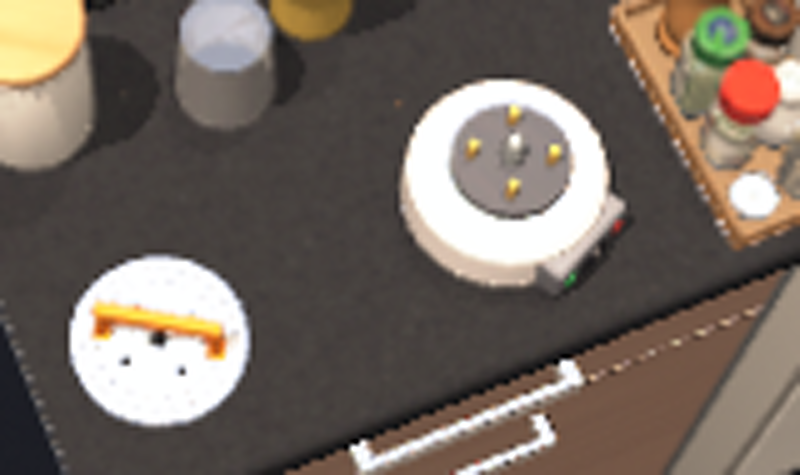

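View pics/side1.png

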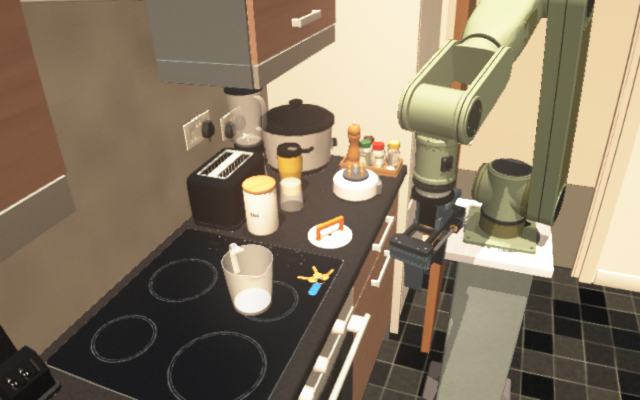

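The top crop shows the disc's white ellipse centred near (160,340), with the handle bar running from (95,308) to (226,336). The studs are at (514,108), (472,147), (556,151) and (513,186), and the spindle tip is at (514,138). The side view shows the disc at (330,236) and the motor base at (357,180), both clear of the bystanders.

Run:
```python
import cv2,numpy as np
from h import *
f=lambda L:(np.array(L,float)+.5)/5-.5+[275,170]
st=unproj("top",f([[514,109],[472,147],[556,151],[513,187]]),88)[:,:2]; c=st.mean(0); print("studs",st.round(1),c.round(1),np.linalg.norm(st-c,axis=1).round(1),np.degrees(np.arctan2(*(st-c).T[::-1])).round(1)%90)
print("spindle",unproj("top",f([[514,137]]),102))
hd=unproj("top",f([[95,306],[226,330]]),51)[:,:2]; print("handle",hd,hd.mean(0),np.linalg.norm(hd[1]-hd[0]),np.degrees(np.arctan2(*(hd[1]-hd[0])[::-1])))
print("disc bore, holes",unproj("top",f([[157,338],[124,361],[182,371]]),6)[:,:2])
# outlines in both cameras: disc rim (z=6) and base rim (z=60)
for n,seeds in(("top",[((307,245),6),((363,212),60)]),("side",[((325,238),6),((350,188),60)])):
    im=cv2.imread("pics/top0.png" if n=="top" else "pics/side1.png"); 
    for s,z in seeds:
        m=(im.min(2)>150).astype(np.uint8); k,l=cv2.connectedComponents(m); lab=l[s[1],s[0]]
        mm=(l==lab).astype(np.uint8); ct=max(cv2.findContours(mm,0,1)[0],key=len); h=cv2.convexHull(ct)[:,0]
        w=unproj(n,h,z)[:,:2]; (cc,r)=cv2.minEnclosingCircle(w.astype(np.float32)); print(n,s,lab,mm.sum(),np.round(cc,1),round(r,1),cv2.fitEllipse(w.astype(np.float32)))
# handle orange in both
for n in("top","side"):
    im=cv2.imread("pics/top0.png" if n=="top" else "pics/side1.png").astype(int); hs=(im[:,:,2]>180)&(im[:,:,0]<90)&(im[:,:,1]<170)
    y,x=np.nonzero(hs); g=(abs(x-(307 if n=="top" else 330))<25)&(abs(y-(236 if n=="top" else 230))<20); x,y=x[g],y[g]
    e=np.array([[x.min(),y[x==x.min()].min()],[x.max(),y[x==x.max()].min()]]); print(n,len(x),e); print(unproj(n,e,50))
```

```text
studs [[ 518.7 -112.9]
 [ 502.5  -70.7]
 [ 475.8 -126.4]
 [ 461.9  -84.4]] [489.7 -98.6] [32.3 30.7 31.  31.2] [63.7 65.3 63.4 63. ]
spindle [[492.53685728 -98.26112792 102.        ]]
handle [[506.75591055 225.84417808]
 [453.05914648 145.25575036]] [479.90752852 185.54996422] 96.83923353606222 -123.67586279295746
disc bore, holes [[482.64805046 188.20527027]
 [475.19963894 217.54000251]
 [451.47425228 180.90892723]]
top (307, 245) 65 824 [481.2 187.4] 67.0 ((481.4343566894531, 187.32655334472656), (132.301513671875, 133.44879150390625), 96.89030456542969)
top (363, 212) 47 932 [477.1 -93.4] 84.4 ((478.01922607421875, -91.87701416015625), (160.16647338867188, 165.9590606689453), 53.6557502746582)
side (325, 238) 76 786 [478.6 193.7] 69.6 ((478.37322998046875, 193.48175048828125), (134.67007446289062, 138.12857055664062), 30.736318588256836)
side (350, 188) 61 990 [476.5 -42.7] 115.0 ((472.0523986816406, -49.12650680541992), (160.59349060058594, 244.16624450683594), 16.32964515686035)
top 46 [[294 233]
 [319 237]]
[[498.61306725 227.52138488  50.        ]
 [449.54312649 149.85452476  50.        ]]
side 132 [[317 228]
 [343 217]]
[[501.46245658 234.06502014  50.        ]
 [448.95725225 154.68428152  50.        ]]
```

```bash
python3 -m jog '{"jaw":[60,60,60,60,60,60,60,60,60,60],"slide":[[0,0,0],[0,0,0],[0,0,0],[0,0,0],[0,0,0],[0,0,0],[0,0,0],[0,0,0],[0,0,0],[0,0,0]],"spin":[1,1,1,1,1,1,1,1,1,1]}' && python3 -m jog '{"jaw":[60,60,60,60],"slide":[[0,0,0],[0,0,0],[0,0,0],[0,0,0]],"spin":[1,1,1,0.55]}'
```

```text
time_s: 1.15
ee_pos: [151.0, 554.6, 213.6]
ee_rot: [-180.0, 0.0, 84.4]
force: [-0.3, -0.2, -0.0]
gripper_width: 60.2
gripper_force: 0.0
time_s: 1.55
ee_pos: [151.0, 554.6, 213.6]
ee_rot: [180.0, 0.0, 56.1]
force: [0.0, 0.8, 0.3]
gripper_width: 60.2
gripper_force: 0.0
```

```bash
python3 -m jog '{"jaw":[60,60,60,60,60,60,60,60,60,60],"slide":[[-0.26,1,0],[-0.26,1,0],[-0.26,1,0],[-0.26,1,0],[-0.26,1,0],[-0.26,1,0],[-0.26,1,0],[-0.26,1,0],[-0.26,1,0],[-0.26,1,0]],"spin":[0,0,0,0,0,0,0,0,0,0]}' && python3 -m jog '{"jaw":[60,60,60,60,60,60],"slide":[[-0.26,1,0],[-0.26,1,0],[-0.26,1,0],[-0.26,1,0],[-0.26,1,0],[-0.26,0.9,0]],"spin":[0,0,0,0,0,0]}'
python3 - <<'E'
from h import *
s=env.state();print(s["ee_pos"],s["ee_rot"])
c=cam("wrist");f=env.grab_frame("wrist");g=f[:,:,::-1].copy();cv2.imwrite("pics/w1.png",g)
print(proj("wrist",[[480,187,6],[480,187,52],s["ee_pos"]],c),-c[2][:3,:3].T@c[2][:3,3])
E
```

```text
time_s: 2.55
ee_pos: [358.2, 322.6, 213.8]
ee_rot: [-180.0, 0.0, 56.4]
force: [0.7, 0.2, 0.1]
gripper_width: 60.1
gripper_force: 0.0
time_s: 3.15
ee_pos: [479.8, 185.5, 213.7]
ee_rot: [-180.0, 0.0, 56.3]
force: [-0.5, 0.5, 0.7]
gripper_width: 59.8
gripper_force: 0.0
[479.8292017  185.50703498 213.70127703] [-1.79988555e+02  1.42675964e-02  5.63460826e+01]
[[317.61225236 179.85607281]
 [317.57886626 186.50792162]
 [318.3849682  237.48446325]] [517.44220571 242.72253124 386.22174702]
```

View pics/w1.png

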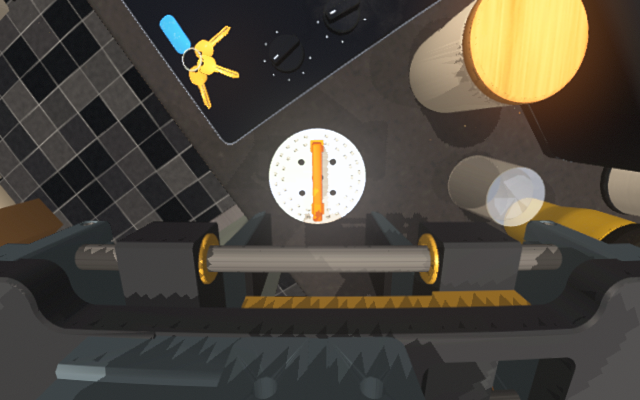

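The wrist view shows the disc at about (317,177), handle vertical in the picture from (317,143) to (318,218), and nicely between the fingers. I'll refine that numerically.

Run:
```python
from h import *
c=cam("wrist"); im=cv2.imread("pics/w1.png").astype(int)
m=((im.min(2)>120)|((im[:,:,2]>150)&(im[:,:,0]<110))).astype(np.uint8); m[:120]=0;m[240:]=0;m[:,:255]=0;m[:,380:]=0
k,l,st,_=cv2.connectedComponentsWithStats(m); i=1+st[1:,4].argmax(); ct=cv2.findContours((l==i).astype(np.uint8),0,1)[0][0]
w=unproj("wrist",cv2.convexHull(ct)[:,0],6,c)[:,:2].astype(np.float32); print(cv2.fitEllipse(w))
o=((im[:,:,2]>150)&(im[:,:,0]<90)&(l==i)); y,x=np.nonzero(o); print(x.min(),x.max(),y.min(),y.max())
# holes
d=((im.max(2)<110)).astype(np.uint8); d[:140]=0;d[205:]=0;d[:,:290]=0;d[:,345:]=0
k,l2,s2,ce=cv2.connectedComponentsWithStats(d)
for j in range(1,k):
    if s2[j,4]>4: print(s2[j],ce[j],unproj("wrist",[ce[j]],6,c)[0].round(1))
t=np.array([ce[j] for j in range(1,k) if s2[j,4]>10]); 
P=unproj("wrist",t,6,c)[:,:2]; print("mean",P.mean(0))
for r in(140,155,170,185,200): xs=np.nonzero(o[r])[0]; print(r,xs.min() if len(xs) else None,xs.max() if len(xs) else None, unproj("wrist",[[xs.mean(),r]],52,c)[0].round(1) if len(xs) else "")
```

```text
((484.1458740234375, 186.912109375), (131.96875, 132.81300354003906), 58.44490432739258)
311 323 140 220
[330 159   5   6  20] [332.25 161.5 ] [513.4 193.6   6. ]
[299 160   5   5  22] [300.90909091 161.90909091] [478.1 216.5   6. ]
[300 191   5   4  15] [301.86666667 192.53333333] [455.3 181.1   6. ]
[330 191   5   4  15] [332.33333333 192.26666667] [490.4 158.1   6. ]
mean [484.28973861 187.3395493 ]
140 314 321 [513.8 229.5  52. ]
155 313 320 [502.9 216.   52. ]
170 313 320 [493.1 201.2  52. ]
185 313 321 [483.5 185.8  52. ]
200 313 321 [473.1 170.3  52. ]
```

```bash
python3 -m jog '{"jaw":[50,50,50,50,50,50,50,50,50],"slide":[[0.1,0.06,0],[0,0,1],[0,0,1],[0,0,1],[0,0,1],[0,0,1],[0,0,0.8],[0,0,0.45],[0,0,0]],"spin":[-0.1,0,0,0,0,0,0,0,0]}' 30
```

```text
time_s: 4.1
ee_pos: [480.2, 188.6, 24.5]
ee_rot: [-179.8, 0.2, 57.3]
force: [0.3, -0.4, 0.3]
gripper_width: 49.5
gripper_force: 0.0
```

```bash
python3 -m jog '{"jaw":[50,50],"slide":[[0,0,0],[0,0,0]],"spin":[0,0]}'; python3 -c "
from workcell import env
print(env.state())"
```

```text
time_s: 4.3
ee_pos: [482.9, 189.0, 27.5]
ee_rot: [179.9, -0.1, 57.2]
force: [-0.0, 0.8, 0.0]
gripper_width: 50.1
gripper_force: 0.0
{'time_s': 4.3, 'qpos': array([2.00921449e+01, 2.44084866e+01, 1.11300495e+02, 1.56241686e-02,
       4.41688024e+01, 5.28743423e+01]), 'qvel': array([-0.20773482, -0.29827841,  0.01728523, -0.04531552, -0.08408708,
       -0.07635574]), 'effort': array([ 6.55428297e-02, -3.95371449e+01, -1.61364788e+01,  5.61988656e-02,
       -2.65569339e-02, -2.12080008e-04]), 'ee_pos': array([482.90202711, 188.95511855,  27.45838493]), 'ee_rot': array([ 1.79934934e+02, -1.04028860e-01,  5.72066662e+01]), 'force': array([-2.71817908e-04,  8.09589575e-01,  3.45843726e-02]), 'torque': array([-0.09862701,  0.08863321,  0.00472196]), 'gripper_force': 0.0, 'gripper_width': 50.11788309036228}
```

```bash
python3 -m jog '{"jaw":[6,6,6,6,6,6,6],"slide":[[0,0,0],[0,0,0],[0,0,0],[0,0,0],[0,0,0],[0,0,0],[0,0,0]],"spin":[0,0,0,0,0,0,0]}' 35
```

```text
time_s: 5.0
ee_pos: [482.1, 188.3, 26.5]
ee_rot: [-180.0, 0.0, 57.2]
force: [-0.8, -0.1, 3.0]
gripper_width: 12.1
gripper_force: 35.0
```

```bash
python3 -m jog '{"jaw":[6,6,6,6,6,6,6,6,6,6],"slide":[[0,0,-0.3],[0,0,-0.8],[0,0,-0.9],[0,0,-0.9],[0,0,-0.9],[0,0,-0.6],[0,0,0],[0,0,0],[0,0,0],[0,0,0]],"spin":[0,0,0,0,0,0.8,1,1,1,1]}' && python3 -m jog '{"jaw":[6,6,6,6,6,6,6,6,6],"slide":[[-0.4,0.4,0],[-0.7,0.7,0],[-0.7,0.7,0],[-0.7,0.7,0],[-0.7,0.7,0],[-0.6,0.6,0],[-0.4,0.4,0],[0,0,0],[0,0,0]],"spin":[0,0,0,0,0,0,0,0,0]}'
python3 - <<'E'
from h import *
s=env.state();print(s["ee_pos"],s["ee_rot"],s["force"])
c=cam("wrist");f=env.grab_frame("wrist");cv2.imwrite("pics/w2.png",f[:,:,::-1]);np.savez("w2.npz",K=c[0],D=c[1],T=c[2])
print(proj("wrist",[[489.7,-98.6,72],[489.7,-98.6,102]],c))
E
```

```text
time_s: 6.0
ee_pos: [482.1, 188.0, 158.7]
ee_rot: [180.0, 0.0, 18.4]
force: [-0.2, -0.0, -1.6]
gripper_width: 11.9
gripper_force: 35.0
time_s: 6.9
ee_pos: [403.2, 28.1, 158.7]
ee_rot: [-180.0, -0.0, 18.8]
force: [0.1, -0.3, -2.4]
gripper_width: 11.5
gripper_force: 35.0
[403.23218877  28.05830945 158.69907019] [-1.79997172e+02 -4.43246090e-02  1.87763410e+01] [ 0.09443819 -0.34872298 -2.36693487]
[[477.77201274 160.53825261]
 [497.304194   164.47797195]]
```

View pics/w2.png

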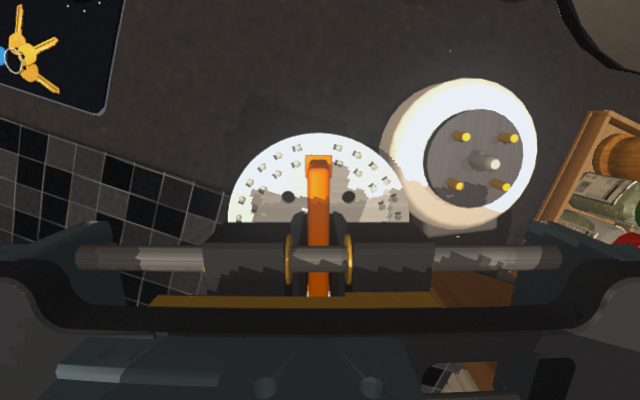

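The wrist view shows the held disc with holes at about (288,197) and (348,197). Stud tips are near (466,137), (514,139), (460,186) and (507,187), and the spindle tip is near (495,163). I'll measure the disc and the studs in the same camera.

Run:
```python
from h import *
d=np.load("w2.npz");c=(d["K"],d["D"],d["T"]); im=cv2.imread("pics/w2.png"); I=im.astype(int)
o=((I[:,:,2]>150)&(I[:,:,0]<100)&(I[:,:,2]-I[:,:,0]>90)).astype(np.uint8); o[:,:430]=0;o[:,530:]=0;o[:120]=0;o[200:]=0
k,l,s,ce=cv2.connectedComponentsWithStats(o); T=[]
for j in range(1,k):
    if s[j,4]>20:
        print(s[j]); # tip = right end (away from nadir)
        x0,y0,w,h=s[j,:4]; ys,xs=np.nonzero(l==j); r=xs.max(); g=xs>r-8; T.append([r-3.5,(ys[g].min()+ys[g].max())/2])
print(np.round(T,1)); P=unproj("wrist",T,90,c)[:,:2]; q=P.mean(0); print(P.round(1),q.round(2),np.linalg.norm(P-q,axis=1).round(1),np.degrees(np.arctan2(*(P-q).T[::-1])).round(1)%90)
print("spindle",unproj("wrist",[[495,163]],102,c))
# disc
z=158.7-26.5+6
h=[]
dk=(I.max(2)<110).astype(np.uint8); dk[:185]=0;dk[210:]=0;dk[:,:275]=0;dk[:,362:]=0;dk[:,305:332]=0
k,l,s,ce=cv2.connectedComponentsWithStats(dk)
for j in range(1,k):
    if s[j,4]>30: print(s[j],ce[j]); h.append(ce[j])
H=unproj("wrist",h,z,c)[:,:2]; print("holes",H,np.linalg.norm(H[1]-H[0]),"angle",np.degrees(np.arctan2(*(H[1]-H[0])[::-1])))
# rim upper half
m=(I.min(2)>140).astype(np.uint8); R=[]
for x in range(240,376,6):
    y=np.nonzero(m[110:215,x])[0]
    if len(y): R.append([x,110+y[0]-.5])
W=unproj("wrist",R,z,c)[:,:2]
from scipy.optimize import least_squares
f=least_squares(lambda p:np.hypot(*(W-p[:2]).T)-65,[403,28],loss="soft_l1"); print("disc centre",f.x,np.abs(f.fun).max())
g=least_squares(lambda p:np.hypot(*(W-p[:2]).T)-p[2],[403,28,65],loss="soft_l1"); print(g.x)
```

```text
[462 133   9   8  59]
[510 134   8   9  59]
[456 182   8   8  54]
[502 183   8   8  49]
[[466.5 136.5]
 [513.5 138. ]
 [459.5 185.5]
 [505.5 186.5]]
[[ 503.3  -69.9]
 [ 516.2 -109.7]
 [ 462.9  -82.4]
 [ 475.8 -122.7]] [489.53 -96.18] [29.7 29.9 30.  29.9] [62.3 63.1 62.6 62.6]
spindle [[490.14228766 -96.15758601 102.        ]]
[282 191  13  12 118] [287.77118644 196.83050847]
[342 191  13  12 122] [348.21311475 196.55737705]
holes [[416.91695995  56.01198832]
 [430.80016124  15.90073831]] 42.445914463162104 angle -70.90837314214178
disc centre [403.93518097  29.2367139 ] 0.2236405158822521
[403.38818826  28.94129498  65.56708999]
```

```bash
python3 -m jog '{"jaw":[6,6,6,6,6,6,6,6,6,6],"slide":[[0.1,0.4,0],[0.2,0.8,0],[0.25,0.9,0],[0.25,0.9,0],[0.25,0.9,0],[0.2,0.6,0],[0.11,0.373,0],[0,0,0],[0,0,0.4],[0,0,0.4]],"spin":[0,0,0,0,0,0,0,0.18,0,0]}' && python3 -m jog '{"jaw":[6,6,6],"slide":[[0,0,0],[0,0,0],[0,0,0]],"spin":[0,0,0]}'
python3 - <<'E'
from h import *
for n in("wrist","top"): cv2.imwrite(f"pics/{n}3.png",env.grab_frame(n)[:,:,::-1])
s=env.state();print(s["ee_pos"],s["ee_rot"],s["force"])
c=cam("wrist");I=cv2.imread("pics/wrist3.png").astype(int);z=s["ee_pos"][2]-20.5
dk=(I.max(2)<110).astype(np.uint8); dk[:185]=0;dk[210:]=0;dk[:,:275]=0;dk[:,362:]=0;dk[:,305:332]=0
k,l,t,ce=cv2.connectedComponentsWithStats(dk);h=[ce[j] for j in range(1,k) if t[j,4]>30];print(h)
H=unproj("wrist",h,z,c)[:,:2];v=H[1]-H[0];a=np.arctan2(v[1],v[0])+np.pi/2;print(np.hypot(*v),np.degrees(a),H.mean(0)-21.2*np.array([np.cos(a),np.sin(a)]))
E
```

```text
time_s: 7.95
ee_pos: [488.4, -96.0, 133.6]
ee_rot: [-180.0, 0.0, 17.4]
force: [-0.2, 0.1, -2.6]
gripper_width: 12.0
gripper_force: 35.0
time_s: 8.25
ee_pos: [489.3, -96.6, 134.6]
ee_rot: [180.0, -0.0, 17.4]
force: [0.3, -0.4, -1.8]
gripper_width: 11.8
gripper_force: 35.0
[489.44145158 -96.77991719 134.85680541] [ 1.79978574e+02 -5.07718753e-02  1.73460530e+01] [ 0.12621012  0.86630394 -1.83079042]
[]Traceback (most recent call last):
  File "<stdin>", line 7, in <module>
  File "h.py", line 6, in unproj
    K,D,T=c or cam(n); p=cv2.undistortPoints(np.array(uv,float).reshape(-1,1,2),K,D)[:,0]
                         ~~~~~~~~~~~~~~~~~~~^^^^^^^^^^^^^^^^^^^^^^^^^^^^^^^^^^^^^^^^
cv2.error: OpenCV(4.12.0) /io/opencv/modules/calib3d/src/undistort.dispatch.cpp:347: error: (-215:Assertion failed) CV_IS_MAT(_src) && CV_IS_MAT(_dst) && (_src->rows == 1 || _src->cols == 1) && (_dst->rows == 1 || _dst->cols == 1) && _src->cols + _src->rows - 1 == _dst->rows + _dst->cols - 1 && (CV_MAT_TYPE(_src->type) == CV_32FC2 || CV_MAT_TYPE(_src->type) == CV_64FC2) && (CV_MAT_TYPE(_dst->type) == CV_32FC2 || CV_MAT_TYPE(_dst->type) == CV_64FC2) in function 'cvUndistortPointsInternal'
```

```bash
python3 -c "
import cv2
a=cv2.imread('pics/wrist3.png')[110:260,200:440];cv2.imwrite('pics/w3c.png',cv2.resize(a,None,fx=3.3,fy=3.3,interpolation=2))"
```

```text
(no output)
```

View pics/w3c.png

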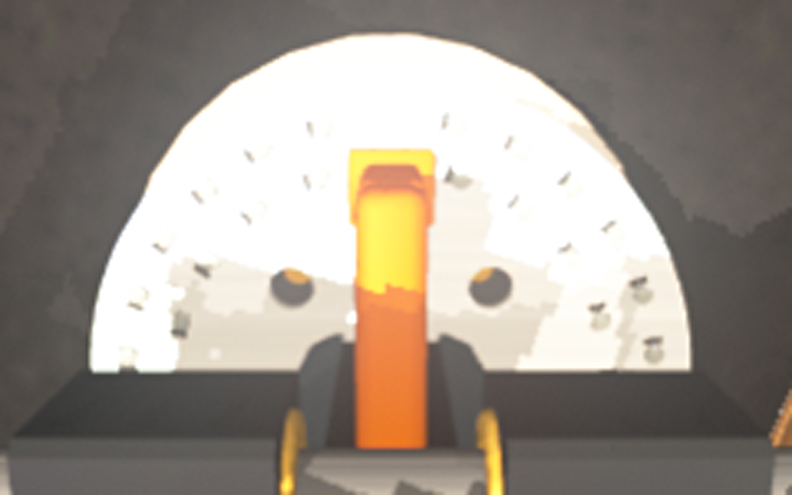

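The crop shows brass studs inside both visible holes at about (297,276) and (486,275), symmetric about the handle, so the alignment is good. I'll lower gently with a softer grip.

```bash
python3 -m jog '{"jaw":[6,6,6,6,6,6],"slide":[[0,0,0],[0,0,0.2],[0,0,0.15],[0,0,0.1],[0,0,0],[0,0,0]],"spin":[0,0,0,0,0,0]}' 10
```

```text
time_s: 8.95
ee_pos: [489.2, -96.9, 120.8]
ee_rot: [-180.0, 0.0, 17.3]
force: [-0.6, 0.4, -2.5]
gripper_width: 12.1
gripper_force: 10.0
```

```bash
python3 -m jog '{"jaw":[6,6,6,6],"slide":[[0,0,0.07],[0,0,0.07],[0,0,0],[0,0,0]],"spin":[0,0,0,0]}' 10
```

```text
time_s: 9.35
ee_pos: [489.2, -96.9, 116.7]
ee_rot: [-180.0, -0.0, 17.3]
force: [0.4, 1.0, -1.6]
gripper_width: 11.8
gripper_force: 10.0
```

```bash
python3 -m jog '{"jaw":[6,6,6,6],"slide":[[0,0,0.07],[0,0,0.07],[0,0,0],[0,0,0]],"spin":[0,0,0,0]}' 10
```

```text
time_s: 9.75
ee_pos: [489.1, -96.9, 112.4]
ee_rot: [-180.0, 0.0, 17.3]
force: [-0.3, -0.1, -2.5]
gripper_width: 12.0
gripper_force: 10.0
```

The underside is now about 4 mm below the stud tips with no load, so the studs are in the holes. I'll continue down.

```bash
python3 -m jog '{"jaw":[6,6,6,6],"slide":[[0,0,0.07],[0,0,0.07],[0,0,0],[0,0,0]],"spin":[0,0,0,0]}' 25
```

```text
time_s: 10.15
ee_pos: [489.1, -96.9, 108.2]
ee_rot: [-180.0, 0.0, 17.3]
force: [-0.1, -0.1, -2.1]
gripper_width: 11.8
gripper_force: 25.0
```

```bash
python3 -m jog '{"jaw":[6,6,6,6],"slide":[[0,0,0.05],[0,0,0.05],[0,0,0],[0,0,0]],"spin":[0,0,0,0]}' 40
```

```text
time_s: 10.55
ee_pos: [489.1, -96.9, 105.1]
ee_rot: [-180.0, 0.0, 17.3]
force: [-0.5, -0.2, -1.6]
gripper_width: 11.7
gripper_force: 40.0
```

```bash
python3 -m jog '{"jaw":[6,6,6],"slide":[[0,0,0.05],[0,0,0.03],[0,0,0]],"spin":[0,0,0]}' 40; python3 -m jog '{"jaw":[6,6,6],"slide":[[0,0,0.03],[0,0,0.03],[0,0,0]],"spin":[0,0,0]}'
```

```text
time_s: 10.85
ee_pos: [489.1, -96.8, 102.8]
ee_rot: [-180.0, 0.0, 17.3]
force: [0.1, 0.6, -1.0]
gripper_width: 11.7
gripper_force: 40.0
time_s: 11.15
ee_pos: [489.1, -96.9, 100.9]
ee_rot: [-180.0, 0.0, 17.3]
force: [-0.2, -0.1, -2.1]
gripper_width: 11.7
gripper_force: 40.0
```

```bash
python3 -m jog '{"jaw":[6,6,6],"slide":[[0,0,0.03],[0,0,0.03],[0,0,0]],"spin":[0,0,0]}'
python3 - <<'E'
from h import *
cv2.imwrite("pics/t4.png",cv2.resize(env.grab_frame("side")[120:240,260:460,::-1],None,fx=4,fy=4,interpolation=2))
E
```

```text
time_s: 11.45
ee_pos: [489.1, -96.9, 99.1]
ee_rot: [-180.0, 0.0, 17.3]
force: [-0.9, -0.7, -2.8]
gripper_width: 11.9
gripper_force: 40.0
```

View pics/t4.png

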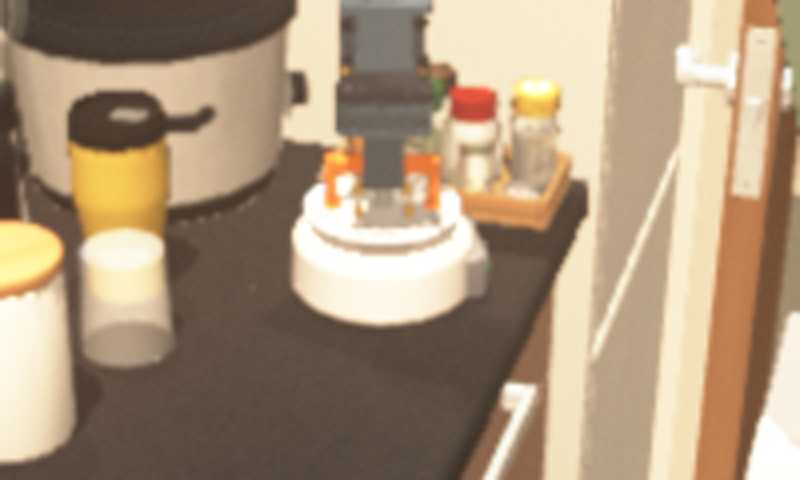

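The side crop shows the disc low on the base, with brass studs standing through it at (358,205) and (410,195). It is level, with nothing knocked. I'll continue in small steps until contact.

```bash
python3 -m jog '{"jaw":[6,6,6],"slide":[[0,0,0.03],[0,0,0],[0,0,0]],"spin":[0,0,0]}'; python3 -m jog '{"jaw":[6,6,6],"slide":[[0,0,0.03],[0,0,0],[0,0,0]],"spin":[0,0,0]}'
```

```text
time_s: 11.8
ee_pos: [489.1, -96.9, 98.5]
ee_rot: [-180.0, -0.0, 17.3]
force: [-0.6, 0.4, -0.9]
gripper_width: 11.7
gripper_force: 40.1
time_s: 12.1
ee_pos: [489.2, -96.9, 98.5]
ee_rot: [180.0, -0.0, 17.3]
force: [-2.9, 0.2, 7.1]
gripper_width: 12.0
gripper_force: 40.1
```

```bash
python3 -m jog '{"jaw":[6,6,6],"slide":[[0,0,0.03],[0,0,0],[0,0,0]],"spin":[0,0,0]}'
```

```text
time_s: 12.4
ee_pos: [489.2, -96.8, 98.5]
ee_rot: [180.0, -0.0, 17.3]
force: [-4.1, 1.0, 13.2]
gripper_width: 11.7
gripper_force: 40.1
```

```bash
python3 -m jog '{"jaw":[6,6,6],"slide":[[0,0,0.03],[0,0,0],[0,0,0]],"spin":[0,0,0]}'; python3 -m jog '{"jaw":[6,6,6],"slide":[[0,0,0.03],[0,0,0],[0,0,0]],"spin":[0,0,0]}'
```

```text
time_s: 12.7
ee_pos: [489.2, -96.9, 98.5]
ee_rot: [180.0, -0.1, 17.3]
force: [-6.8, 2.2, 17.9]
gripper_width: 11.6
gripper_force: 40.2
time_s: 13.0
ee_pos: [489.2, -96.9, 98.5]
ee_rot: [180.0, -0.1, 17.3]
force: [-8.5, 2.3, 25.2]
gripper_width: 11.7
gripper_force: 40.2
```

```bash
python3 -m jog '{"jaw":[6,6,40,40,40,40,40],"slide":[[0,0,-0.07],[0,0,-0.06],[0,0,0],[0,0,0],[0,0,0],[0,0,0],[0,0,0]],"spin":[0,0,0,0,0,0,0]}'; python3 -m jog '{"jaw":[40,40,40,40,40,40,40,40],"slide":[[0,0,-0.4],[0,0,-0.9],[0,0,-0.9],[0,0,-0.9],[0,0,-0.5],[0,0,0],[0,0,0],[0,0,0]],"spin":[0,0,0,0,0,0,0,0]}'
python3 - <<'E'
from h import *
c=cam("wrist");np.savez("w5.npz",K=c[0],D=c[1],T=c[2]);a=env.grab_frame("wrist")[:,:,::-1];cv2.imwrite("pics/w5.png",a)
b=env.grab_frame("side")[:,:,::-1];cv2.imwrite("pics/s5.png",b)
cv2.imwrite("pics/c5.png",np.vstack([cv2.resize(a[100:240,220:420],(800,560))[:340],cv2.resize(b[140:205,300:500],(800,260),interpolation=2)]))
print(proj("wrist",[[489.5,-96.5,78],[489.5,-96.5,102]],c))
E
```

```text
time_s: 13.7
ee_pos: [489.3, -96.9, 98.6]
ee_rot: [-180.0, -0.0, 17.3]
force: [-0.4, -0.3, -0.3]
gripper_width: 40.2
gripper_force: 0.0
time_s: 14.5
ee_pos: [488.4, -96.7, 205.8]
ee_rot: [-179.9, 0.1, 17.3]
force: [-0.6, -0.4, -0.2]
gripper_width: 40.0
gripper_force: 0.0
[[318.96320736 192.39359055]
 [319.02565903 197.60596112]]
```

View pics/c5.png

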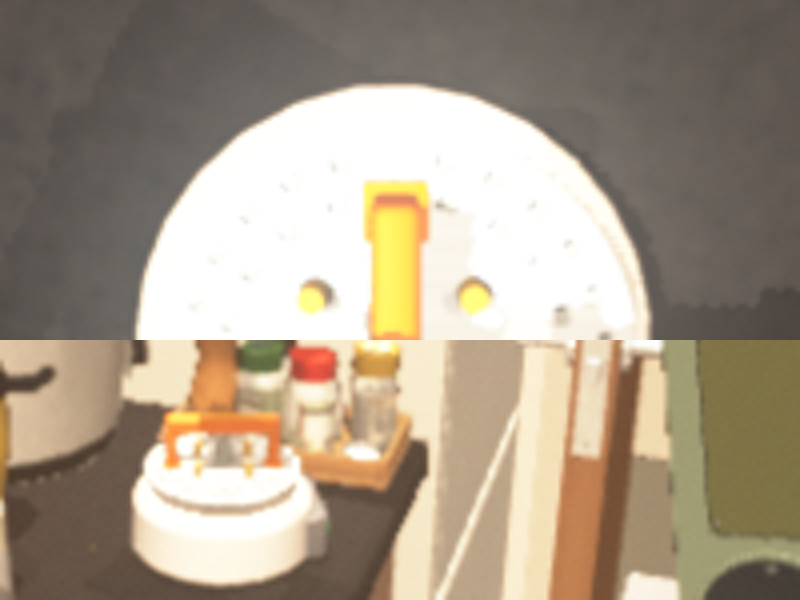

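The crops show both front studs standing through their holes at (313,297) and (474,297), and the disc level. A numeric height check will tell home from caught on the shoes.

Run:
```python
from h import *
from scipy.optimize import least_squares
d=np.load("w5.npz");c=(d["K"],d["D"],d["T"]);I=cv2.imread("pics/w5.png").astype(int)
m=I.min(2)>150;R=[]
for x in range(262,376,4):
    y=np.nonzero(m[100:200,x])[0]
    if len(y):R.append([x,100+y[0]-.5])
for z in(78,84,90):
    W=unproj("wrist",R,z,c)[:,:2];g=least_squares(lambda p:np.hypot(*(W-p[:2]).T)-p[2],[489,-97,65],loss="soft_l1");print("top at",z,g.x.round(2))
b=cv2.imread("pics/s5.png").astype(int)
o=(b[:,:,2]>170)&(b[:,:,0]<110)&(b[:,:,2]-b[:,:,1]>50);o[:150]=0;o[180:]=0;o[:,:335]=0;o[:,375:]=0
y,x=np.nonzero(o);print(x.min(),x.max(),[(r,o[:,r].nonzero()[0].min()) for r in range(344,372,4) if o[:,r].any()])
u=np.array([np.cos(np.radians(17.4)),np.sin(np.radians(17.4))]);
# same offset check at start: handle ends in initial side view at (317,228),(343,217)
for z0,cc,a in((0,(483.5,187),57.1),(72,(489.5,-96.7),17.4),(78,(489.5,-96.7),17.4)):
    u=np.array([np.cos(np.radians(a)),np.sin(np.radians(a))]);n=np.array([-u[1],u[0]]);print(z0,[proj("side",[[*(np.array(cc)+s*48*u+t*6*n),z0+52]])[0].round(1) for s in(-1,1) for t in(-1,1)])
b0=cv2.imread("pics/side1.png").astype(int);o=(b0[:,:,2]>170)&(b0[:,:,0]<110)&(b0[:,:,2]-b0[:,:,1]>50);o[:205]=0;o[250:]=0;o[:,:310]=0;o[:,352:]=0
print([(r,o[:,r].nonzero()[0].min()) for r in range(312,352,4) if o[:,r].any()])
```

```text
top at 78 [495.53 -93.23  68.82]
top at 84 [496.69 -92.88  67.45]
top at 90 [497.84 -92.52  66.07]
340 369 [(344, np.int64(161)), (348, np.int64(150)), (352, np.int64(150)), (356, np.int64(150)), (360, np.int64(158)), (364, np.int64(158)), (368, np.int64(158))]
0 [array([339.9, 213.8]), array([342.4, 215.4]), array([314. , 224.8]), array([316.4, 226.6])]
72 [array([369.1, 157.4]), array([369.2, 158.9]), array([340.4, 157.4]), array([340.3, 159. ])]
78 [array([369.1, 155.8]), array([369.2, 157.3]), array([340.4, 155.8]), array([340.3, 157.3])]
[(316, np.int64(238)), (320, np.int64(227)), (324, np.int64(222)), (328, np.int64(220)), (332, np.int64(219)), (336, np.int64(217)), (340, np.int64(215))]
```

The side view puts the handle top at row 158, and 157.4 is predicted for home against 155.8 on the shoes. The rim fit is unreliable because the picture is saturated. I'll confirm by touch, pressing gently on the handle with shut fingers: contact near z=124 means home.

```bash
python3 -m jog '{"jaw":[0,0,0,0,0,0,0,0,0,0],"slide":[[0,0,0],[0,0,0],[0,0,0],[0,0,0],[0,0,0.5],[0,0,0.8],[0,0,0.7],[0,0,0.35],[0,0,0],[0,0,0]],"spin":[0,0,0,0,0,0,0,0,0,0]}'; python3 -m jog '{"jaw":[0,0,0,0],"slide":[[0,0,0.04],[0,0,0.04],[0,0,0],[0,0,0]],"spin":[0,0,0,0]}'
```

```text
time_s: 15.6
ee_pos: [489.8, -97.0, 136.8]
ee_rot: [180.0, -0.1, 17.3]
force: [-0.4, 0.2, 0.1]
gripper_width: 0.4
gripper_force: 0.0
time_s: 16.0
ee_pos: [489.3, -96.9, 134.1]
ee_rot: [180.0, -0.0, 17.3]
force: [0.4, 0.1, 0.1]
gripper_width: 0.3
gripper_force: 0.0
```

```bash
python3 -m jog '{"jaw":[0,0,0,0],"slide":[[0,0,0.04],[0,0,0.04],[0,0,0],[0,0,0]],"spin":[0,0,0,0]}'
```

```text
time_s: 16.4
ee_pos: [489.1, -96.9, 131.3]
ee_rot: [-180.0, 0.0, 17.3]
force: [-0.1, -0.7, 0.4]
gripper_width: 0.6
gripper_force: 0.0
```

```bash
python3 -m jog '{"jaw":[0,0,0,0,0],"slide":[[0,0,0.04],[0,0,0.04],[0,0,0.04],[0,0,0],[0,0,0]],"spin":[0,0,0,0,0]}'
```

```text
time_s: 16.9
ee_pos: [489.2, -96.9, 127.8]
ee_rot: [-180.0, 0.0, 17.3]
force: [0.1, 0.2, 0.8]
gripper_width: 0.3
gripper_force: 0.0
```

```bash
python3 -m jog '{"jaw":[0,0,0,0,0],"slide":[[0,0,0.04],[0,0,0.04],[0,0,0.04],[0,0,0],[0,0,0]],"spin":[0,0,0,0,0]}'
```

```text
time_s: 17.4
ee_pos: [489.2, -96.9, 124.3]
ee_rot: [-180.0, -0.0, 17.3]
force: [-0.2, -0.5, 0.9]
gripper_width: 0.4
gripper_force: 0.5
```

```bash
python3 -m jog '{"jaw":[0,0,0,0],"slide":[[0,0,0.04],[0,0,0.04],[0,0,0],[0,0,0]],"spin":[0,0,0,0]}'
```

```text
time_s: 17.8
ee_pos: [489.3, -96.9, 124.2]
ee_rot: [180.0, -0.1, 17.3]
force: [-3.7, 1.6, 16.0]
gripper_width: 0.3
gripper_force: 8.3
```

Contact is at 124.2 mm, rigid, so the disc is home. I'll retreat and hand in.

```bash
python3 -m jog '{"jaw":[0,0,0,0,0,0,0],"slide":[[0,0,-0.2],[0,0,-0.6],[0,0,-0.9],[0,0,-0.9],[0,0,-0.5],[0,0,0],[0,0,0]],"spin":[0,0,0,0,0,0,0]}' && python3 -c "
from workcell import env
print(env.job_done())"
```

```text
time_s: 18.5
ee_pos: [488.8, -96.8, 214.2]
ee_rot: [-180.0, 0.0, 17.3]
force: [0.3, 0.4, 0.1]
gripper_width: 0.5
gripper_force: 0.0
the job is handed in; nothing more can be done
None
```

The grating disc is fully home on the drive plate with the studs through its holes (touch check at 124.2 mm, 124 expected), and the job was handed in at about 18.5 s; no verdict came back.

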